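# Free a finished seal die from the engraver's vise

### The arm

A 7-joint arm with a two-finger parallel gripper is mounted at the origin on the work surface. World frame = base frame: x ahead of the robot, y to its left, z up, the work surface at z = 0. Lengths are in m, angles in rad, forces in N, time in s.
With the tool pointing down it reaches from about 0.425 to 0.925 m from the base axis. Payload 6.8 kg.
Tool frame: the origin (TCP) lies midway between the tips of the shut fingers; the grasp point (between the pads) lies 19 mm behind it (bot.pinch_z is the distance from the TCP to the grasp point, in m); z points along the fingers, y is the line along which they close (so a half turn about z gives the same grasp; the last joint's range is limited). The gripper opens to 85 mm and grips with 20 to 120 N. Pads are 22 mm wide; open, the fingers measure 114 mm over their backs; the gripper's body (76 mm by 85 mm) begins 54 mm behind the grasp point. The pads swing forward as they close: fully open they stand 13 mm farther back than shut.
Start: joints at [-1.268, 0.477, 0.022, 1.555, -0.011, 1.109, -0.083], TCP at [0.27, 0.619, 0.231] pointing down, gripper open.
Joint ranges: [-2.96, 2.96], [-0.34, 2.1], [-1.41, 1.46], [0.24, 2.44], [-1.37, 4.51], [0.17, 1.92], [-2.96, 2.96]. Speed limits (rad/s): [2.39, 2.39, 3.14, 3.14, 3.14, 3.14, 3.14].

### API

Orientations are given as a unit quaternion [w, x, y, z].
In Python, from station import bot, imaging gives the robot as it stands. The module is installed in compiled form; this text tells all that it offers.
- The arm moves only by the tool carry_out, never from a script. Its argument "targets" is a list of rows, each a list of 5 numbers: the shift along the tool's x, y, z in cm, then the turn about the tool's z in degrees, then the opening, from -1 (shut) to 1 (fully open). In form: [[x, y, z, yaw, gripper], ...]. A call has 1 to 12 rows; each row shifts and turns the commanded pose from where the row before left it, along the tool's axes as they then stand; what a row does not reach is not made up. A row lasts 1/10 s, in which the tool goes at most 50 mm and 8.59 degrees, less where a joint would pass 70% of its speed; a pose out of reach is approached as far as the arm can. A call is refused whole if a number of a shift passes 5 or a number of a turn 8.59, either way. A call with a gripper value outside its range is refused whole. The fingers move at their own pace and stop on an object; "force" is the grip in N (left out, the last holds). Time passes only in rows, so rows that do not move let the fingers close. It gives the time, the measured TCP pose, the force, the opening and the grip force at its end, in the units of the state.
- bot.get_obs(): the state, without advancing time (a new reading comes with each control period).
- imaging.read_camera(name): name is "scene" or "top"; returns the picture (400x640x3 uint8, red, green, blue); there is no depth.
- imaging.calibration(name): a dict with "fx", "fy", "cx", "cy" (pixels), "extrinsics" (4x4, takes a point from world to camera coordinates). Camera axes: x right, y up, looking along -z (the intrinsics and any distortion apply to the point x, -y, -z); pixel columns grow to the right and rows downward; lengths in m; the calibration is good to about 2 mm. A picture is of the moment at which its call begins. calibration takes no time and is no camera call.
- bot.hand_in(): hands the job in; it is judged then, once.
The state is a dict: "t": time; "q": joint angles; "joint_vel": joint speeds; "joint_torque": joint torques, N m; "eef_pos": TCP position; "tool_rot": TCP orientation; "contact_force": force on the tool from outside, world axes, zero at the start; "torque": the same for the moment, N m; "gripper_width": opening from 0.0 (shut) to 1.0 (fully open); "grasp_force": force on a finger pad.
Only numpy, scipy, OpenCV 4.12 (cv2) and the standard library are available. Lean on these libraries where they do the work, as an engineer would, in place of code of your own. Each camera call takes 0.05 s, during which the arm holds its last target. There are 200 camera calls.

### The job

The brass die in the turning engraver's vise is finished: slide the blue jaw fully open (its red plate is there to push on), lift the die out, and stand it upright in the green-lined wooden tray. Set it down gently, letting go only once it stands on the tray floor, leave the jaw open, and do not disturb the bottle, the can or the tweezers.

Things in the scene. Friction and masses are not known exactly. Their poses are not given: they have to be found in the camera images.
- vise: Turning upper part of a steel vise, disc radius 75 mm. Spins freely (drag 0.025 N m) about the vertical axis through its origin, so a push off that axis turns it: read it again. Origin: on the axis at bench height; z up; x is the jaw's opening direction, towards the red plate, starting within 0.6 rad of world x. The die stands on its flat bed, 55 mm above the bench, 56 mm wide (y).
- fixed_jaw (a point): Middle of the face of the steel fixed jaw that looks at the die, at its top edge: 20 mm from the turning axis on the vise's -x side, 73 mm above the bench. The jaw is 26 mm thick (x), 56 mm wide, with a plain upright face and no lip. Axes as the vise's.
- jaw (a joint): Travel (m) of the blue sliding jaw along the vise's +x: 0 closed (the start), 0.030 fully open at its stop. Stays where left; friction 4 N. Closed, its block spans vise x = 20 to 40 mm, 56 mm wide, top 73.5 mm above the bench; its lip, underside 65 mm above the bench, reaches over the die's foot to x = 11.5 mm and traps the die until opened.
- push_face (a point): Middle of the red push plate's inner face (looking at the die); moves with the jaw. 98 mm from the turning axis when closed, 100 mm above the bench, axes as the vise's: push along +x. Plate upright, 48 wide, 10 thick, 57.5 to 117.5 mm above the bench. The gap back to the blue block is 58 mm, open from above down to a 20 mm wide tail bar (top 67.5 mm above the bench).
- die: Finished brass die, 100 to 200 g: foot 39 (x) x 34 (y) x 8 mm high, square stem 18 x 18 mm from its middle up to 48 mm above the underside. Origin: centre of the underside; z up the stem. Starts on the vise bed, axes along the vise's, within 6 mm of the turning axis along y, its foot filling the space between the closed jaws. Grip the stem across y from above.
- tray: Fixed shallow wooden tray lined in green, 130 (x) x 120 (y) x 16 mm high outside, walls 6 mm thick, its floor 6 mm above the bench. Origin: centre of its underside; z up. It lies left or right of the vise.
- board: Fixed pale soldering board, 130 (x) x 120 (y) x 14 mm, on the other side of the vise from the tray: not the place for the die. Origin: centre of its underside.
- bottle: Loose clear bottle with white cap, radius 31 mm, 145 mm high, bystander. Origin: centre of its underside.
- can: Loose blue and yellow gas can, radius 30 mm, 140 mm high, bystander. Origin: centre of its underside.
- tweezers: Loose steel cross-lock tweezers with dark grips, lying flat along their x, 130 mm long, 21 mm wide, 8 mm high, bystander. Origin: near their middle, on the bench.
Not all that is in view belongs to the job. Of the things that look like the part that bears vise, the larger one is meant. Of the things shaped like the die, the brass one is meant.

How it is judged:
On the way, in this order (a step that is already met when the one before it is completed fails the run):
1. the jaw is slid fully open (over 22 of its 30 mm) (value of joint jaw above 0.022 m), for 0.2 s.
2. the die is lifted clear of the vise (its underside 40 mm above the bed), upright (height (world z) of die above 0.095 m and angle between die's own z axis and vertical below 0.35 rad), for 0.1 s.
3. the die, still between the fingers, stands on the tray (contact force between die and tray above 0.2 N and contact force between the fingers and die above 0.5 N and height (world z) of die below 0.011 m and x of die in the frame of tray between -0.055 and 0.055 m and y of die in the frame of tray between -0.05 and 0.05 m), for 0.05 s.
At the end, for the whole second after the job is handed in: The die stands upright (within 0.1 rad) and at rest on the tray floor inside the walls, and the jaw is still open by more than 22 mm (value of joint jaw above 0.022 m and x of die in the frame of tray between -0.055 and 0.055 m and y of die in the frame of tray between -0.05 and 0.05 m and height (world z) of die below 0.01 m and angle between die's own z axis and vertical below 0.1 rad and linear speed of die below 0.02 m/s); the robot touches nothing.
It fails at once if the die is tipped over (beyond 0.6 rad) (angle between die's own z axis and vertical above 0.6 rad).
It fails at once if the die hits or is pressed on the tray with more than 40 N (contact force between die and tray above 40 N).
It fails at once if the bottle, the can or the tweezers are moved more than 20 mm (distance of any of bottle, can, tweezers from where it was at the start of the episode above 0.02 m).
It fails at once if the bottle or the can is tipped (angle between any of bottle, can's own z axis and vertical above 0.3 rad).
It also fails if it takes over 59 s, if anything falls off the work surface, if the arm or the gripper's body presses on something with over 40 N, if the wrist force passes 120 N, or if a joint passes its speed limit or range.

## Working session

There is one attempt and no reset: what is moved stays moved. The work goes in short steps, Python scripts to look and compute and a tool call to move; the robot and the scene stay as the last step left them, time stands still between calls to the robot, and variables do not carry over. Pictures are saved under pics/ and viewed, at most 10 in all, crops included, and the job is handed in when it is done.

Besides the shell and the picture viewer there is one more tool, called after "Emit:" as name(argument=value, ...), one argument or row to a line, values as JSON. carry_out: Moves the arm, as the interface text tells. Its arguments: {"type":"object","properties":{"targets":{"type":"array"},"force":{"type":"number"}},"required":["targets"]}

```bash
mkdir -p pics; python3 - <<'E'
from station import bot, imaging
import cv2
o=bot.get_obs();print(o['t'],o['eef_pos'],o['tool_rot'],o['gripper_width'],bot.pinch_z)
for n in("top","scene"):
    im=imaging.read_camera(n);cv2.imwrite(f"pics/{n}0.png",im[:,:,::-1]);c=imaging.calibration(n);print(c)
E
```

```text
0.0 [0.26931766 0.61832206 0.23035349] [-1.25200349e-04  2.03951777e-01  9.78980540e-01 -8.70885018e-04] 0.9989445329114407 0.0187
{'fx': 361.99144488503947, 'fy': 361.99144488503947, 'cx': 327.2842352649425, 'cy': 194.8468971479495, 'extrinsics': array([[ 0.00485153, -0.99992361, -0.01136812,  0.00536315],
       [ 0.98075816,  0.0025392 ,  0.19521011, -0.57138724],
       [-0.19516633, -0.01209644,  0.98069556, -0.88219859],
       [ 0.        ,  0.        ,  0.        ,  1.        ]])}
{'fx': 406.68423277438137, 'fy': 406.68423277438137, 'cx': 317.144566076459, 'cy': 198.9117991960785, 'extrinsics': array([[-0.7991187 ,  0.60098601, -0.01500403,  0.44902371],
       [-0.38776541, -0.49621041,  0.77679676,  0.14422104],
       [ 0.45939883,  0.62657086,  0.62957261, -1.10765548],
       [ 0.        ,  0.        ,  0.        ,  1.        ]])}
```

View pics/top0.png

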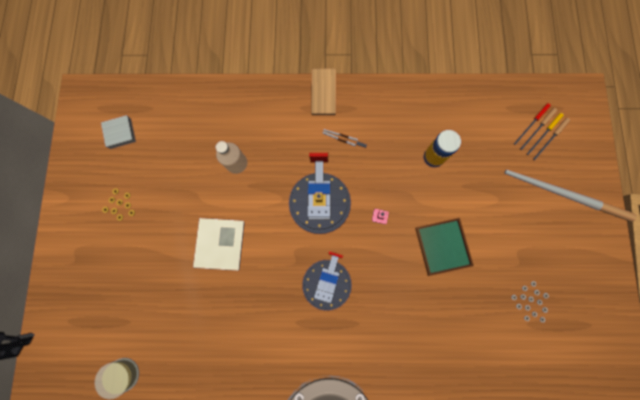

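View pics/scene0.png

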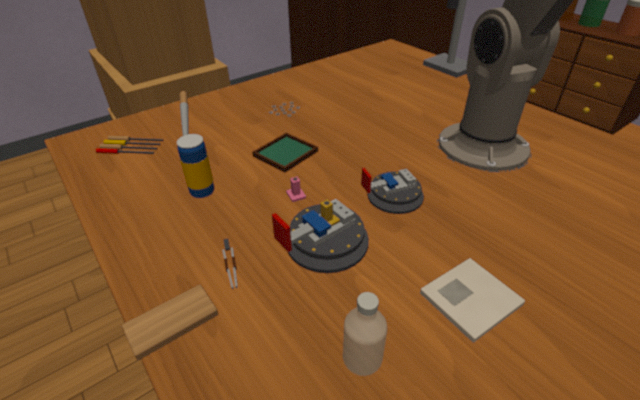

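The top view shows the larger vise with its disc centre near (319,203), its red plate at (319,157) and the die at (319,198). The tray is at (444,246), the board at (219,244), the can at (440,150), the bottle at (230,155) and the tweezers at (345,138). The pink die and the smaller vise are decoys.

```bash
cat > h.py <<'E'
from station import bot, imaging
import numpy as np, cv2
def ray(n,uv,z):
    c=imaging.calibration(n);E=c['extrinsics'];R=E[:3,:3];t=E[:3,3]
    d=R.T@np.array([(uv[0]-c['cx'])/c['fx'],-(uv[1]-c['cy'])/c['fy'],-1]);o=-R.T@t
    return o+d*(z-o[2])/d[2]
def proj(n,p):
    c=imaging.calibration(n);E=c['extrinsics'];q=E[:3,:3]@np.asarray(p,float)+E[:3,3]
    return np.array([c['cx']-c['fx']*q[0]/q[2],c['cy']+c['fy']*q[1]/q[2]])
def mask(im,lo,hi,roi):
    h=cv2.cvtColor(im,cv2.COLOR_RGB2HSV);m=cv2.inRange(h,np.array(lo),np.array(hi));z=np.zeros_like(m);x0,y0,x1,y1=roi;z[y0:y1,x0:x1]=m[y0:y1,x0:x1];return z
E
python3 - <<'E'
from h import *
im=cv2.cvtColor(cv2.imread('pics/top0.png'),cv2.COLOR_BGR2RGB)
def blob(n,lo,hi,roi,z):
    m=mask(im,lo,hi,roi);p=cv2.findNonZero(m)
    if p is None: print(n,'none');return
    r=cv2.minAreaRect(p);c=p.reshape(-1,2).mean(0);print(n,len(p),c.round(1),[np.round(x,1) for x in r],ray('top',c,z)[:2].round(4));return p
blob('red',(0,150,60),(6,255,255),(295,145,345,175),.1175)
blob('blue',(105,120,40),(125,255,255),(300,170,340,215),.0735)
blob('brass',(18,140,90),(32,255,255),(305,185,335,212),.103)
p=blob('green',(65,60,30),(95,255,255),(410,210,480,280),.006)
print([ray('top',q,.006)[:2].round(4) for q in cv2.boxPoints(cv2.minAreaRect(p))])
m=mask(im,(95,20,40),(125,140,110),(285,165,355,240));p=cv2.findNonZero(m)
h=cv2.convexHull(p);print(cv2.minEnclosingCircle(p),cv2.fitEllipse(h))
a=cv2.resize(im[125:245,275:385],None,fx=5,fy=5,interpolation=cv2.INTER_CUBIC)
cv2.imwrite('pics/crop1.png',a[:,:,::-1])
print('tweez ends',ray('top',(324,131),.004),ray('top',(366,146),.004),'can top',ray('top',(449,141),.14),'bottle cap',ray('top',(222,147),.145))
E
```

```text
red 137 [318.3 156.4] [array([318., 157.]), array([ 8., 18.]), np.float64(90.0)] [0.6562 0.0295]
blue 193 [318.4 188. ] [array([318.5, 188.5]), array([ 9., 21.]), np.float64(90.0)] [0.5858 0.03  ]
brass 98 [319.1 199.8] [array([319., 199.]), array([10., 10.]), np.float64(90.0)] [0.5495 0.027 ]
green 1679 [444.5 246.5] [array([444.6, 246.5]), array([44.4, 38.8]), np.float64(76.0)] [ 0.4425 -0.303 ]
[array([ 0.4871, -0.2415]), array([ 0.5128, -0.3435]), array([ 0.3992, -0.3642]), array([ 0.3746, -0.2645])]
((319.26409912109375, 203.08538818359375), 29.33837890625) ((319.339111328125, 203.14378356933594), (57.5363655090332, 58.42359924316406), 83.48023986816406)
tweez ends [0.76664836 0.01836632 0.004     ] [ 0.7221237  -0.10006382  0.004     ] can top [ 0.68830243 -0.28737547  0.14      ] bottle cap [0.67086119 0.26121528 0.145     ]
```

View pics/crop1.png

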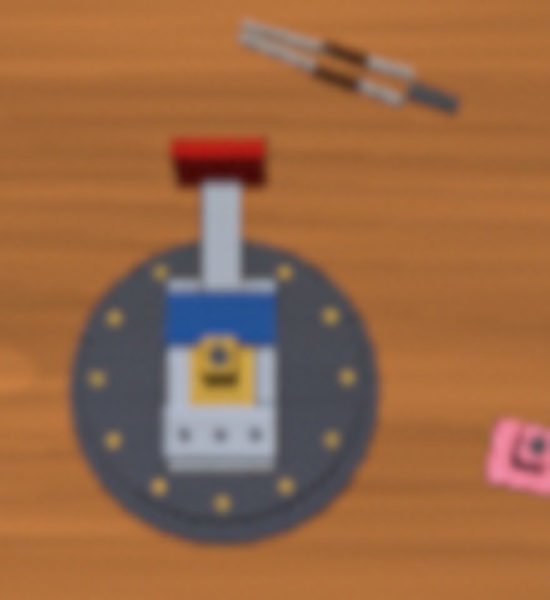

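```bash
cat >> h.py <<'E'
from scipy.optimize import least_squares
def fit(pts,uv,n='top'):
    def f(p):
        c,s=np.cos(p[2]),np.sin(p[2])
        return np.ravel([proj(n,(p[0]+c*a[0]-s*a[1],p[1]+s*a[0]+c*a[1],a[2]))-u for a,u in zip(pts,uv)])
    r=least_squares(f,[.54,.03,0],loss='soft_l1',x_scale=[.01,.01,.1]);return r.x,r.fun.reshape(-1,2)
E
python3 - <<'E'
from h import *
P=[(108,24,117.5),(108,-24,117.5),(98,24,117.5),(98,-24,117.5),(-20,28,73),(-20,-28,73),(-46,28,73),(-46,-28,73),(40,28,73.5),(40,-28,73.5),(11.5,28,73.5),(11.5,-28,73.5)]
U=[(171,138),(267,138),(172,158),(266,158),(165,402),(276,404),(163,458),(276,458),(166,293),(276,293),(166,346),(276,346)]
x,r=fit(np.array(P)/1e3,[(275+(a-2)/5,125+(b-2)/5) for a,b in U]);print(x,r.round(1).tolist())
print('die',ray('top',(275+(220-2)/5,125+(355-2)/5),.103))
b=x
for q in [(0,0,0.04)]: print(proj('top',(x[0],x[1],.04)))
# tweezers clearance
c,s=np.cos(x[2]),np.sin(x[2]);print('plate outer after',x[0]+.138*c,x[1]+.138*s)
o=bot.get_obs();print(o['eef_pos'])
from scipy.spatial.transform import Rotation as R
q=o['tool_rot'];print(R.from_quat([q[1],q[2],q[3],q[0]]).as_matrix().round(3))
E
```

```text
[0.55917393 0.02905543 0.00158708] [[-0.0, -0.1], [0.1, -0.1], [-0.3, -0.2], [0.3, -0.2], [-0.0, 1.0], [-0.1, 0.6], [0.2, -0.0], [-0.1, 0.0], [0.1, -0.3], [-0.0, -0.3], [-0.1, -0.0], [-0.1, -0.0]]
die [0.56013342 0.02828349 0.103     ]
[319.13877313 200.58228414]
plate outer after 0.6971737526894364 0.029274446934966794
[0.26937237 0.6183303  0.23043182]
[[-0.917  0.399 -0.001]
 [ 0.399  0.917 -0.002]
 [-0.    -0.002 -1.   ]]
```

The fit places the vise at (0.559, 0.029) with yaw about 0, with residuals of about 0.3 px. The pushed plate will stay clear of the tweezers. Next I turn the tool square to the world axes, shut the fingers and move over the gap behind the plate.

Emit:
carry_out(
  targets=[
    [0, 0, 0, -7.85, -1],
    [0, 0, 0, -7.85, -1],
    [0, 0, 0, -7.85, -1],
    [-2, -3.3, 0, 0, -1],
    [-2, -3.3, 0, 0, -1],
    [-2, -3.3, 0, 0, -1],
    [-2, -3.3, 0, 0, -1],
    [-2, -3.3, 0, 0, -1],
    [-2, -3.3, 0, 0, -1],
    [-2, -3.3, 0, 0, -1],
    [-2, -3.3, 0, 0, -1],
    [-2, -3.3, 0, 0, -1],
  ],
)

```text
t: 1.3
eef_pos: [0.45, 0.3203, 0.2311]
tool_rot: [-0.0, -0.0, 1.0, -0.0]
contact_force: [1.5, 1.1, -0.8]
gripper_width: 0.0
grasp_force: 0.0
```

Emit:
carry_out(
  targets=[
    [-2, -3.3, 0, 0, -1],
    [-2, -3.3, 0, 0, -1],
    [-2, -3.3, 0, 0, -1],
    [-2, -3.3, 0, 0, -1],
    [-2, -3.3, 0, 0, -1],
    [-2, -3.3, 0, 0, -1],
    [-2, -3.3, 0, 0, -1],
    [-2, -3.3, 0, 0, -1],
    [0, 0, 0, 0, -1],
    [0, 0, 0, 0, -1],
  ],
)

```text
t: 2.3
eef_pos: [0.6096, 0.0569, 0.2307]
tool_rot: [-0.001, 0.001, 1.0, -0.0]
contact_force: [-0.5, 1.7, 0.4]
gripper_width: 0.0
grasp_force: 0.0
```

Emit:
carry_out(
  targets=[
    [-1.8, -2.8, 0, 0, -1],
    [0, 0, 0, 0, -1],
    [0, 0, 3, 0, -1],
    [0, 0, 3, 0, -1],
    [0, 0, 3, 0, -1],
    [0, 0, 2, 0, -1],
    [0, 0, 2, 0, -1],
    [0, 0, 1.5, 0, -1],
    [0, 0, 0, 0, -1],
    [0, 0, 0, 0, -1],
  ],
)

```text
t: 3.3
eef_pos: [0.6277, 0.0307, 0.0866]
tool_rot: [0.0, -0.001, 1.0, 0.0]
contact_force: [0.5, -0.4, 0.7]
gripper_width: 0.001
grasp_force: 0.0
```

Emit:
carry_out(
  targets=[
    [-0.8, 0, 0, 0, -1],
    [-0.5, 0, 0, 0, -1],
    [-0.4, 0, 0, 0, -1],
    [-0.4, 0, 0, 0, -1],
    [-0.4, 0, 0, 0, -1],
    [-0.4, 0, 0, 0, -1],
    [-0.4, 0, 0, 0, -1],
    [-0.4, 0, 0, 0, -1],
    [-0.3, 0, 0, 0, -1],
    [-0.2, 0, 0, 0, -1],
    [0, 0, 0, 0, -1],
  ],
)

```text
t: 4.4
eef_pos: [0.6702, 0.03, 0.0862]
tool_rot: [0.0, -0.0, 1.0, -0.0]
contact_force: [-2.6, 0.0, 1.0]
gripper_width: 0.003
grasp_force: 1.0
```

```bash
python3 - <<'E'
from h import *
im=imaging.read_camera('top')
a=cv2.resize(im[115:245,265:385],None,fx=4.6,fy=4.6,interpolation=cv2.INTER_CUBIC)
cv2.imwrite('pics/crop2.png',a[:,:,::-1])
E
```

```text
(no output)
```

View pics/crop2.png

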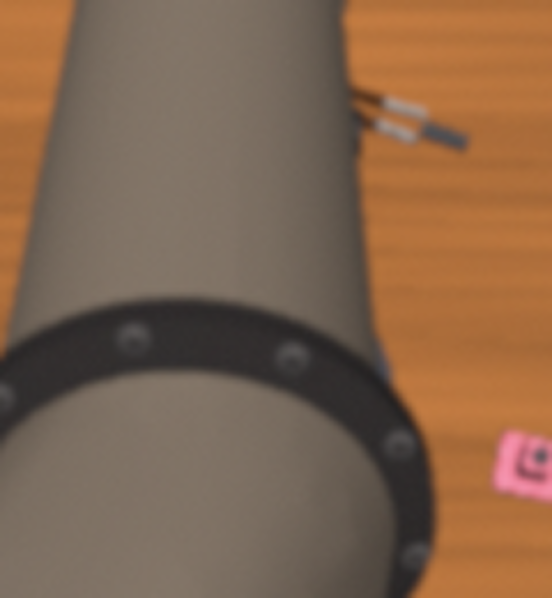

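The arm hides the vise in this picture, so I go by force. It is about 3 N now, and I push on gently until the stop raises it.

Emit:
carry_out(
  targets=[
    [-0.3, 0, 0, 0, -1],
    [-0.2, 0, 0, 0, -1],
    [-0.2, 0, 0, 0, -1],
    [0, 0, 0, 0, -1],
    [0, 0, 0, 0, -1],
  ],
)

```text
t: 4.95
eef_pos: [0.6769, 0.0299, 0.0862]
tool_rot: [0.0, -0.0, 1.0, -0.0]
contact_force: [-2.9, 0.0, 0.8]
gripper_width: 0.005
grasp_force: 1.3
```

Emit:
carry_out(
  targets=[
    [-0.3, 0, 0, 0, -1],
    [-0.2, 0, 0, 0, -1],
    [0, 0, 0, 0, -1],
    [0, 0, 0, 0, -1],
  ],
)

```text
t: 5.35
eef_pos: [0.6769, 0.0297, 0.0861]
tool_rot: [-0.005, 0.0, 1.0, -0.0]
contact_force: [-20.4, -0.4, 13.8]
gripper_width: 0.003
grasp_force: 9.7
```

The force jumped to 20 N with no further travel, so the jaw is at its stop. I back off, rise and move aside to look again.

Emit:
carry_out(
  targets=[
    [0.5, 0, 0, 0, -1],
    [1, 0, 0, 0, -1],
    [1, 0, 0, 0, -1],
    [0, 0, -3, 0, -1],
    [0, 0, -4, 0, -1],
    [0, 0, -4, 0, -1],
    [0, 0, -3, 0, -1],
    [2, -4, 0, 0, -0.2],
    [2, -4, 0, 0, -0.2],
    [2, -4, 0, 0, -0.2],
    [2, -4, 0, 0, -0.2],
    [2, -4, 0, 0, -0.2],
  ],
)

```text
t: 6.55
eef_pos: [0.5557, -0.1715, 0.2265]
tool_rot: [0.001, -0.0, 1.0, -0.0]
contact_force: [1.1, -0.0, -0.2]
gripper_width: 0.403
grasp_force: 0.0
```

```bash
python3 - <<'E'
from h import *
im=imaging.read_camera('top')
print(bot.get_obs()['eef_pos'])
a=cv2.resize(im[125:245,275:385],None,fx=5,fy=5,interpolation=cv2.INTER_CUBIC)
cv2.imwrite('pics/crop3.png',a[:,:,::-1])
E
```

```text
[ 0.55116514 -0.18078717  0.22674103]
```

View pics/crop3.png

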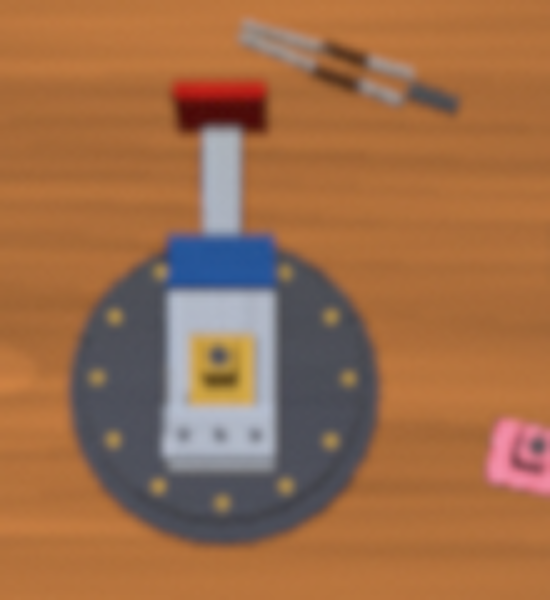

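The jaw is fully open (its plate moved about 11.4 px, or 30 mm), and the vise and die have not turned. Grasp target: TCP at (0.559, 0.0285).

Emit:
carry_out(
  targets=[
    [-0.8, 4.2, 0, 0, 0.1],
    [0, 4.2, 0, 0, 0.1],
    [0, 4.2, 0, 0, 0.1],
    [0, 4.2, 0, 0, 0.1],
    [0, 4.1, 0, 0, 0.1],
    [0, 0, 4, 0, 0.1],
    [0, 0, 3, 0, 0.1],
    [0, 0, 2, 0, 0.1],
    [0, 0, 0, 0, 0.1],
    [0, 0, 0, 0, 0.1],
  ],
)

```text
t: 7.6
eef_pos: [0.5649, 0.039, 0.1367]
tool_rot: [0.0, -0.0, 1.0, 0.0]
contact_force: [1.1, 0.3, -0.2]
gripper_width: 0.55
grasp_force: 0.0
```

Emit:
carry_out(
  targets=[
    [0.55, -1.05, 0, 0, 0.1],
    [0, 0, 0, 0, 0.1],
    [0, 0, 2, 0, 0.1],
    [0, 0, 2, 0, 0.1],
    [0, 0, 1.5, 0, 0.1],
    [0, 0, 1.3, 0, 0.1],
    [0, 0, 0, 0, 0.1],
    [0, 0, 0, 0, 0.1],
  ],
)

```text
t: 8.4
eef_pos: [0.5595, 0.0283, 0.0688]
tool_rot: [0.0, 0.0, 1.0, 0.0]
contact_force: [-1.3, -0.8, 0.6]
gripper_width: 0.55
grasp_force: 0.0
```

Emit:
carry_out(
  targets=[
    [0, 0, 0, 0, -1],
    [0, 0, 0, 0, -1],
    [0, 0, 0, 0, -1],
    [0, 0, 0, 0, -1],
    [0, 0, 0, 0, -1],
    [0, 0, 0, 0, -1],
    [0, 0, 0, 0, -1],
    [0, 0, 0, 0, -1],
  ],
  force=40,
)

```text
t: 9.2
eef_pos: [0.5599, 0.0285, 0.0692]
tool_rot: [0.001, -0.0, 1.0, 0.0]
contact_force: [-0.9, 0.1, 7.0]
gripper_width: 0.206
grasp_force: 40.0
```

Emit:
carry_out(
  targets=[
    [0, 0, -0.5, 0, -1],
    [0, 0, -1, 0, -1],
    [0, 0, -2, 0, -1],
    [0, 0, -2, 0, -1],
    [0, 0, -2, 0, -1],
    [0, 0, -2, 0, -1],
    [0, 0, -1.5, 0, -1],
    [0, 0, 0, 0, -1],
    [0, 0, 0, 0, -1],
    [0, 0, 0, 0, -1],
  ],
)

```text
t: 10.2
eef_pos: [0.5582, 0.0284, 0.1773]
tool_rot: [-0.001, -0.0, 1.0, -0.0]
contact_force: [0.2, -0.4, -2.2]
gripper_width: 0.206
grasp_force: 40.1
```

```bash
python3 - <<'E'
from h import *
im=imaging.read_camera('scene')
a=cv2.resize(im[60:320,180:440],None,fx=2.2,fy=2.2,interpolation=cv2.INTER_CUBIC)
cv2.imwrite('pics/s2.png',a[:,:,::-1])
E
```

```text
(no output)
```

View pics/s2.png

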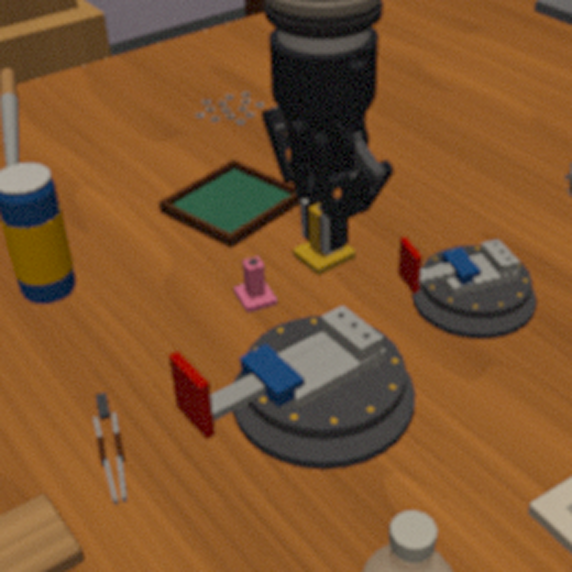

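The die is held upright (foot at crop pixel (325,253)), and the jaw is still open. Now I carry it to the tray centre at (0.443, -0.303).

Emit:
carry_out(
  targets=[
    [0.6, -1.6, 0, 0, -1],
    [1.1, -3.2, 0, 0, -1],
    [1.1, -3.2, 0, 0, -1],
    [1.1, -3.2, 0, 0, -1],
    [1.1, -3.2, 0, 0, -1],
    [1.1, -3.2, 0, 0, -1],
    [1.1, -3.2, 0, 0, -1],
    [1.1, -3.2, 0, 0, -1],
    [1.1, -3.2, 0, 0, -1],
    [1.1, -3.2, 0, 0, -1],
    [1.1, -3, 0, 0, -1],
    [0, 0, 0, 0, -1],
  ],
)

```text
t: 11.45
eef_pos: [0.4392, -0.3114, 0.1781]
tool_rot: [-0.001, 0.004, 1.0, -0.001]
contact_force: [-0.6, -0.5, -1.0]
gripper_width: 0.201
grasp_force: 40.0
```

Emit:
carry_out(
  targets=[
    [0, 0, 2, 0, -1],
    [0, 0, 3, 0, -1],
    [0, 0, 3, 0, -1],
    [0, 0, 3, 0, -1],
    [0, 0, 2, 0, -1],
    [0, 0, 1, 0, -1],
    [0, 0, 0, 0, -1],
    [0, 0, 0, 0, -1],
    [0, 0, 0, 0, -1],
  ],
)

```text
t: 12.35
eef_pos: [0.444, -0.3062, 0.0394]
tool_rot: [0.001, -0.0, 1.0, -0.0]
contact_force: [-0.3, 0.5, -1.2]
gripper_width: 0.207
grasp_force: 40.1
```

Emit:
carry_out(
  targets=[
    [0, 0, 0.6, 0, -1],
    [0, 0, 0.5, 0, -1],
    [0, 0, 0.3, 0, -1],
    [0, 0, 0.1, 0, -1],
    [0, 0, 0.1, 0, -1],
    [0, 0, 0.1, 0, -1],
    [0, 0, 0, 0, -1],
    [0, 0, 0, 0, -1],
  ],
)

```text
t: 13.15
eef_pos: [0.4433, -0.3056, 0.0213]
tool_rot: [0.0, -0.0, 1.0, -0.0]
contact_force: [-0.2, 0.1, -1.2]
gripper_width: 0.201
grasp_force: 40.1
```

Emit:
carry_out(
  targets=[
    [0, 0, 0.1, 0, -1],
    [0, 0, 0, 0, -1],
    [0, 0, 0, 0, -1],
  ],
)

```text
t: 13.45
eef_pos: [0.4432, -0.3056, 0.0203]
tool_rot: [-0.0, -0.0, 1.0, 0.0]
contact_force: [0.4, 0.3, -1.4]
gripper_width: 0.207
grasp_force: 40.2
```

Emit:
carry_out(
  targets=[
    [0, 0, 0.1, 0, -1],
    [0, 0, 0, 0, -1],
    [0, 0, 0, 0, -1],
  ],
)

```text
t: 13.75
eef_pos: [0.4433, -0.3056, 0.0202]
tool_rot: [0.0, -0.0, 1.0, 0.0]
contact_force: [-2.7, 2.6, 9.7]
gripper_width: 0.209
grasp_force: 41.6
```

The die presses on the floor with about 10 N at the expected height. I release and rise.

Emit:
carry_out(
  targets=[
    [0, 0, 0, 0, -0.45],
    [0, 0, 0, 0, -0.3],
    [0, 0, 0, 0, -0.1],
    [0, 0, 0, 0, -0.1],
    [0, 0, 0, 0, -0.1],
    [0, 0, -1, 0, -0.1],
    [0, 0, -2, 0, -0.1],
    [0, 0, -3, 0, -0.1],
    [0, 0, -4, 0, -0.1],
    [0, 0, -4, 0, -0.1],
    [0, 0, -4, 0, -0.1],
    [0, 0, 0, 0, -0.1],
  ],
)

```text
t: 14.95
eef_pos: [0.446, -0.3077, 0.2055]
tool_rot: [0.005, 0.0, 1.0, -0.002]
contact_force: [0.5, -0.4, 0.3]
gripper_width: 0.45
grasp_force: 0.0
```

```bash
python3 - <<'E'
from h import *
im=imaging.read_camera('scene')
cv2.imwrite('pics/s3.png',im[:,:,::-1])
E
```

```text
(no output)
```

View pics/s3.png

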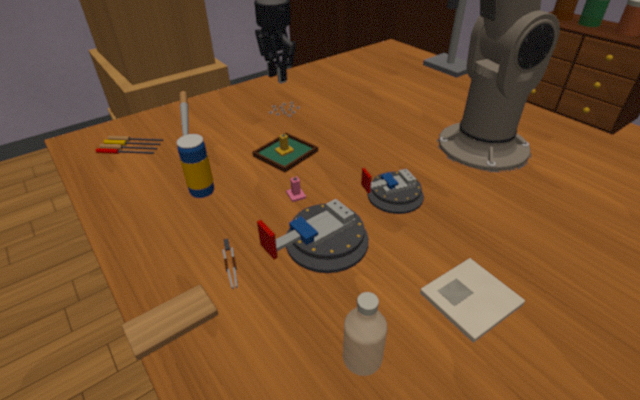

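The die stands upright in the tray at (285,145). The jaw is open, the bystanders have not moved, and the gripper is clear.

```bash
python3 -c "
from station import bot
print(bot.hand_in())"
```

```text
the job is handed in; nothing more can be done
None
```

The job is handed in at about 15 s: the last picture shows the brass die upright on the tray floor, the jaw open, and the bottle, can and tweezers unmoved; the hand-in returned no verdict.

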